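# Check the brake lever's stop on a tug handlebar

## Task

The long brake lever on the tug handlebar clamped in the vice has just been fitted and bled: with the outside of the closed fingers, press it firmly but without forcing it towards the bar until it comes up against its stop, pause there, and let it spring fully out again. Then press it in to its stop a second time and finish while holding it there, so that the gap left between lever and bar can be looked at. Press only on the lever's outer face, keeping every finger out of the gap and off the bar, do not grip anything, and leave the short speed lever and the loose things on the bench as they are.

Things in the scene. Friction and masses are not known exactly. Their poses are not given: they have to be found in the camera images.
- vice: blue bench vice with 125 mm jaws, bolted to the bench at a different place and angle each time; origin on the bench under the clamped stem. z up; x level, from the screw handle (robot's side) through the jaws to the anvil; y to the left of that, along the jaws. 150 mm high
- handlebar: handlebar of an electric tug, fixed upright in the vice; origin and axes as vice. Cross bar along y over the origin, centre line 215 mm above the bench, 460 mm long, rubber grips 34 mm thick from 105 mm out to each end. Control head in the middle, top 262 mm above the bench; brake cylinder with a square white reservoir (black cover, top 253 mm) at y 30 to 85 mm
- brake_lever (a joint): angle of the brake lever about its upright pivot bolt, rad: 0 = fully out, growing as it is pressed in towards the bar; hard stop at 0.28. A return spring always pushes it out: at the point brake_press it takes about 4 N to start it and 8 to 10 N to reach the stop, where about 28 mm is left between lever and grip
- brake_blade: the long level aluminium brake lever on the handlebar's +y side, by the reservoir, on the robot's side of the grip; 18 mm high, 12 mm thick, ball end (20 mm). Origin: pivot axis at mid height, in the vice's axes at (-50, 80, 215) mm. y runs along the lever from pivot to ball (150 mm out), x across it towards the bar, as it is pressed. Fully out, it is turned +0.30 rad about z from the vice
- brake_inner: the inner, bar-side half of the same lever; same origin and axes as brake_blade. Its face towards the bar is at x = +6 mm. Not to be touched
- brake_press (a point): point on the brake lever's outer face (x = -6 mm, away from the bar), 115 mm out from the pivot, at mid height: the place to press; moves with the lever, axes as brake_blade. It travels about 32 mm from out to stop
- brake_pivot (a point): point on the lever's pivot axis at mid height; axes as brake_blade
- speed_tip (a point): tip of the speed lever, a short black thumb lever (about 60 mm) on the other side of the handlebar, stiff, staying where it is left, at a different angle each time. Not to be moved
- elbow: loose cast pipe elbow, 48 mm thick, lying on the bench by the vice; origin at the middle of its underside or near it
- spanner: loose spanner, about 160 mm long, lying flat on the bench in front of the vice, on the brake lever's side; origin at the middle of its underside or near it
- flange: loose steel ring flange, 90 mm across, 16 mm high, by the vice; origin at the middle of its underside or near it
- fluid: loose closed bottle, 56 mm across, 140 mm tall, standing beside the vice, under the grip, on the speed lever's side; origin at the middle of its underside or near it
- hammer: loose hammer, about 280 mm long, lying flat to the robot's left; origin at the middle of its underside or near it
- disc_box: loose closed cardboard box, 130 x 130 x 60 mm, to the robot's left; origin at the middle of its underside or near it
- brush: loose brush lying flat to the robot's right; origin at the middle of its underside or near it
- tin: loose steel tin, 72 mm across, 85 mm tall, to the robot's right; origin at the middle of its underside or near it

How it is judged:
By the outcome, as a careful person would: the job done as asked, in the order asked, and still so for the second after the job is handed in, while the arm keeps its last pose, push and grip.
It also fails if it takes over 50 s, if anything falls off the work surface, if the arm or the gripper's body presses on something with over 40 N, if the wrist force passes 120 N, or if a joint passes its speed limit or range.

## Robot

A 6-joint arm with a two-finger parallel gripper is mounted at the origin on the work surface. World frame = base frame: x ahead of the robot, y to its left, z up, the work surface at z = 0. Lengths are in m, angles in rad, forces in N, time in s.
With the tool pointing down it reaches from about 0.375 to 0.925 m from the base axis. Payload 5.7 kg.
Tool frame: the origin (TCP) lies midway between the tips of the shut fingers; the grasp point (between the pads) lies 19 mm behind it; z points along the fingers, x is the direction in which the jaws open and shut, and the axes are right-handed (so a half turn about z gives the same grasp; the last joint's range is limited). The gripper opens to 88 mm and grips with 3 to 60 N. Pads are 20 mm wide; open, the fingers measure 115 mm over their backs; the gripper's body (75 mm by 178 mm) begins 61 mm behind the grasp point.
Start: joints at [1.163, 0.359, 1.51, -0, 1.272, -0.115], TCP at [0.173, 0.574, 0.223] pointing down, gripper open.
Joint ranges: [-2.97, 2.97], [-1.01, 2.36], [0.21, 2.38], [-0.96, 4.11], [0.2, 2.71], [-2.98, 2.98]. Speed limits (rad/s): [2.39, 2.39, 3.14, 3.14, 3.14, 3.14].

## Interface

Orientations are given as [roll, pitch, yaw] about the fixed x, y, z axes, in that order (R = Rz(yaw) Ry(pitch) Rx(roll)).
In Python, from cell import env gives the robot as it stands. The module is installed in compiled form; this text tells all that it offers. Calls block until the motion is done:
- env.move_pose(position, orientation): joint-space move of the TCP to a pose.
- env.move_straight(position, max_speed=0.15, rot=None, stop_force=None): straight line of the TCP; rot=None keeps the orientation; max_speed is the mean speed in m/s. With stop_force (N) it stops when the force on the tool has changed by that much, and returns True; else False.
- env.goto_joints(angles): joint-space move.
- env.release() and env.grab(effort=None): open the fingers fully, or close them until they stop; effort is the grip in N (None keeps the last).
- env.pause(seconds).
- env.inverse_kinematics(position, orientation): joint angles nearest the present ones, or None.
- env.camera(name): name is "scene" or "top"; returns a dict with "img" (400x640x3 uint8, blue, green, red), "fx", "fy", "cx", "cy" (pixels), "extrinsics" (4x4, takes a point from world to camera coordinates). Camera axes: x right, y down, z forward; pixel columns grow to the right and rows downward; lengths in m; the calibration is good to about 2 mm. A picture is of the moment at which its call begins. There is no depth.
A pose or a line that the arm cannot do raises env.MotionError and nothing moves.
- env.sign_off(): hands the job in, once; it reports no verdict.
Trained networks look in a picture, given as the dict that the camera call returned (one of the last four; its "shot" number tells which), for a name from the list of things; names that differ only in an ending like _2 or _b are one class to them, and where a whole thing is asked for, a point or a joint stands for the part that bears it (a point fixed in the world has none). Each returns a list of dicts, best first, with "p" (0 to 1); they miss things now and then, are a little off and sometimes report something else, mostly with a low value. They report only what shows in the picture. A call takes as long as a camera call.
- env.recognise(picture, thing): "xy" ([column, row] in pixels, amid what is visible of it).
- env.outline_of(picture, thing): "pixels" (400x640 bool, what is visible of it) and "xy" ([column, row] in pixels, amid what is visible of it).
- env.spot_point(picture, thing): "xy" ([column, row] in pixels: a listed point, or the origin of a listed thing).
Readings, each from a call of its own:
- env.current_t(): time.
- env.current_joint_pos(): joint angles.
- env.current_qvel(): joint speeds.
- env.current_effort(): joint torques, N m.
- env.current_tcp_pos(): TCP position.
- env.current_tcp_rot(): TCP orientation.
- env.current_contact_force(): force on the tool from outside, world axes, zero at the start.
- env.current_wrist_torque(): the same for the moment, N m.
- env.current_finger_gap(): finger opening in m.
Only numpy, scipy, OpenCV 4.12 (cv2) and the standard library are available. Lean on these libraries where they do the work, as an engineer would, in place of code of your own. Each camera call takes 0.05 s, during which the arm holds its last target. There are 200 camera calls.

## Working session

There is one attempt and no reset: what is moved stays moved. The work goes in short steps, each a Python script; the robot and the scene stay as the last script left them, time stands still between calls to the robot, and variables do not carry over. Pictures are saved under pics/ and viewed, on a budget of 10 in all, crops included, one or two more only if the job needs it, and the job is handed in when it is done.

```bash
mkdir -p pics; cat > h.py <<'E'
import numpy as np, cv2
from scipy.optimize import least_squares
from cell import env
def proj(c,P):
    P=np.atleast_2d(P); q=(c["extrinsics"]@np.c_[P,np.ones(len(P))].T).T
    return np.c_[c["fx"]*q[:,0]/q[:,2]+c["cx"], c["fy"]*q[:,1]/q[:,2]+c["cy"]]
E
python3 - <<'E'
from h import *
import pickle
out={}
for n in("scene","top"):
    c=env.camera(n); cv2.imwrite(f"pics/{n}0.png",c["img"]); out[n]=c
    print(n,c["fx"],np.round(np.linalg.inv(c["extrinsics"])[:3],3).tolist())
    for t in["vice","handlebar","brake_blade","brake_press","brake_pivot","speed_tip","fluid","elbow"]:
        r=env.spot_point(c,t); print(t,[(np.round(d["xy"],1).tolist(),round(d["p"],2)) for d in r[:2]])
pickle.dump(out,open("p0.pkl","wb"))
print(env.current_t())
E
```

```text
scene 413.23556724663814 [[0.521, 0.622, -0.585, 1.374], [0.853, -0.39, 0.346, -0.508], [-0.013, -0.679, -0.734, 1.204]]
vice [([313.0, 255.6], 0.84), ([395.9, 151.8], 0.59)]
handlebar [([396.0, 153.2], 0.23)]
brake_blade []
brake_press [([325.7, 165.9], 0.63)]
brake_pivot [([318.3, 194.2], 0.55)]
speed_tip [([356.7, 228.0], 0.53), ([271.3, 222.6], 0.5)]
fluid [([298.5, 284.1], 0.65)]
elbow [([258.8, 276.6], 0.8)]
top 436.60101205292835 [[0.029, -0.997, 0.075, 0.438], [-0.999, -0.03, -0.01, -0.015], [0.013, -0.074, -0.997, 1.415]]
vice [([343.1, 173.6], 0.92)]
handlebar []
brake_blade [([332.0, 192.0], 0.57)]
brake_press [([299.3, 221.0], 0.68), ([394.1, 178.5], 0.4)]
brake_pivot [([331.5, 191.6], 0.81), ([173.1, 188.5], 0.28)]
speed_tip [([395.3, 179.1], 0.41), ([435.4, 255.0], 0.37)]
fluid [([395.1, 177.3], 0.7), ([383.7, 154.5], 0.45)]
elbow [([409.6, 180.6], 0.69)]
0.9
```

```bash
python3 - <<'E'
from h import *
import pickle
o=pickle.load(open("p0.pkl","rb"))
c1,c2=o["scene"],o["top"]
L=lambda p,a:np.array([[np.cos(a),-np.sin(a)],[np.sin(a),np.cos(a)]])@p
def pts(v):
    x,y,a=v
    def w(p): return np.r_[L(np.array(p[:2]),a)+[x,y],p[2]]
    s,c=np.sin(.3),np.cos(.3)
    pr=np.array([-.05,.08])+L(np.array([-.006,.115]),.3)
    return np.array([w([0,0,0]),w([*pr,.215]),w([-.05,.08,.215])])
obs=[(c1,[[313,255.6],[325.7,165.9],[318.3,194.2]]),(c2,[[343.1,173.6],[299.3,221],[331.5,191.6]])]
f=lambda v:np.concatenate([(proj(c,pts(v))-np.array(u)).ravel() for c,u in obs])
for a0 in(-.5,.5):
    r=least_squares(f,[.55,0,a0],loss="soft_l1"); print(r.x,r.cost,f(r.x).reshape(-1,2).round(1).tolist()); print(pts(r.x).round(3).tolist())
ims=[]
for c in(c1,c2):
    im=c["img"].copy()
    x0,y0=(200,100) if c is c1 else (180,80)
    im=im[y0:y0+240,x0:x0+320]; ims.append(cv2.resize(im,None,fx=2.4,fy=2.4,interpolation=2)[:, :])
for i,im in enumerate(ims): cv2.imwrite(f"pics/crop{i}.png",im)
E
```

```text
[ 0.62023813 -0.1113407   0.42587109] 10.806272775121784 [[3.5, 0.0], [-1.1, 5.3], [-2.3, 0.2], [0.5, 0.5], [-0.4, -0.6], [-1.9, 0.4]]
[[0.62, -0.111, 0.0], [0.461, 0.023, 0.215], [0.542, -0.059, 0.215]]
[ 0.62023813 -0.1113407   0.4258711 ] 10.806272775121851 [[3.5, 0.0], [-1.1, 5.3], [-2.3, 0.2], [0.5, 0.5], [-0.4, -0.6], [-1.9, 0.4]]
[[0.62, -0.111, 0.0], [0.461, 0.023, 0.215], [0.542, -0.059, 0.215]]
```

View pics/scene0.png

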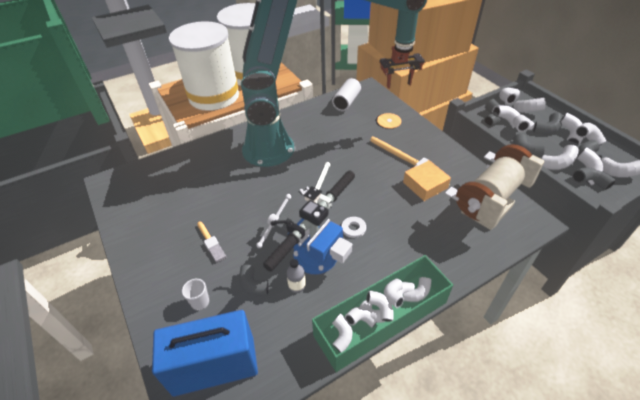

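View pics/crop1.png

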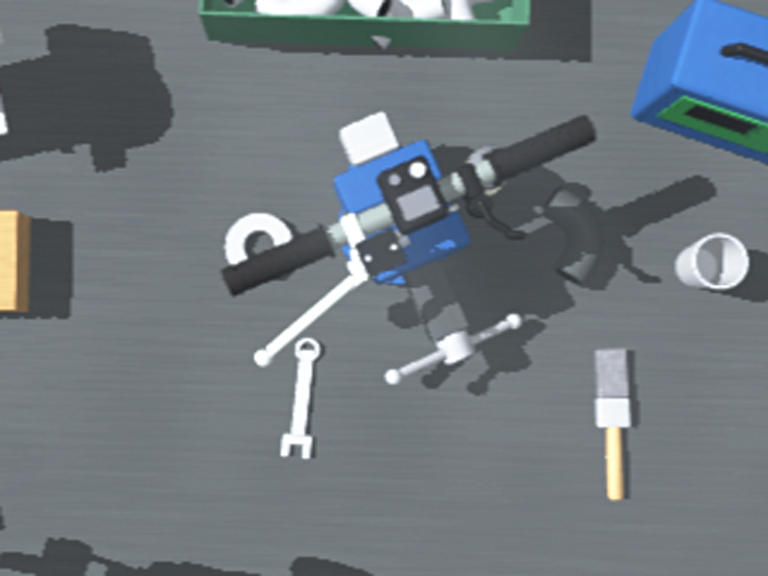

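The scene picture shows the vice near (320,240), with the lever ending near (326,165). The top crop shows the lever from its pivot at about full-frame (331,194) to its ball at (289,229), and the grip ends at (277,197) and (425,134). The gap is clear and the robot side of the lever is free. I'll add these points to the fit, then move to a standoff.

```bash
cat >> h.py <<'E'
def rz(p,a): return np.array([[np.cos(a),-np.sin(a)],[np.sin(a),np.cos(a)]])@np.asarray(p,float)
def world(v,p): return np.r_[rz(p[:2],v[2])+v[:2],p[2]]
def lever(v,q,p): # point p (lever axes, xy) at joint angle q
    return world(v,[*(np.array([-.05,.08])+rz(p,.3-q)),.215])
def tool(v,q,back,along=.115,z=.200):  # TCP so that finger side is `back` behind outer face
    P=lever(v,q,[-.006-.010-back,along]); P[2]=z
    return P,[np.pi,0,v[2]+.3-q+SGN*np.pi/2]
SGN=-1
E
python3 - <<'E'
from h import *
import pickle
o=pickle.load(open("p0.pkl","rb")); c1,c2=o["scene"],o["top"]
def pts(v): return np.array([world(v,[0,0,0]),lever(v,0,[-.006,.115]),lever(v,0,[0,0])])
def pts2(v): return np.r_[pts(v),[lever(v,0,[0,.15]),world(v,[0,.23,.215]),world(v,[0,-.23,.215])]]
u1=np.array([[313,255.6],[325.7,165.9],[318.3,194.2]])
u2=np.array([[343.1,173.6],[299.3,221],[331.5,191.6],[289.2,228.7],[276.7,196.7],[425,134.2]])
f=lambda v:np.r_[(proj(c1,pts(v))-u1).ravel(),(proj(c2,pts2(v))-u2).ravel()]
v=least_squares(f,[.62,-.11,.42],loss="soft_l1").x; np.save("v.npy",v)
print(v,f(v).reshape(-1,2).round(1).tolist())
import h
for s in(-1,1):
    h.SGN=s
    for q,b in((0,.03),(.28,-.003)):
        P,r=h.tool(v,q,b); j=env.inverse_kinematics(P,r); print(s,q,P.round(3),r[2],None if j is None else np.round(j,2))
im=c2["img"]; im=cv2.resize(im[130:270,250:450],None,fx=4,fy=4,interpolation=2)
k=lambda c,P,x,y,s:((proj(c,P)-[x,y])*s).astype(int)
P=[lever(v,0,[x,y]) for x,y in((-.006,.02),(-.006,.115),(-.006,.14),(.006,.14),(.006,.02))]+[world(v,[0,.23,.215]),world(v,[0,-.23,.215])]
for p in k(c2,P,250,130,4): cv2.circle(im,tuple(map(int,p)),2,(0,0,255),-1)
i2=cv2.resize(c1["img"][130:280,240:400],None,fx=4,fy=4,interpolation=2)
for p in k(c1,P,240,130,4): cv2.circle(i2,tuple(map(int,p)),2,(0,0,255),-1)
w=cv2.resize(np.hstack([i2[:560],im]),None,fx=.55,fy=.55); cv2.imwrite("pics/fit.png",w); print(w.shape)
E
```

```text
[ 0.6186902  -0.11342038  0.42579283] [[2.8, -0.0], [-1.9, 5.3], [-3.1, 0.2], [1.2, 1.0], [0.3, 0.0], [-1.2, 1.0], [-0.8, -1.2], [-3.7, 0.1], [0.5, -0.7]]
-1 0 [ 0.429 -0.006  0.2  ] -0.8450034935051998 [-0.17  0.14  1.89 -0.    1.12  0.67]
-1 0.28 [0.479 0.037 0.2  ] -1.1250034935051998 [-0.07  0.21  1.79 -0.    1.14  1.06]
1 0 [ 0.429 -0.006  0.2  ] 2.2965891600845936 [-0.17  0.14  1.89  0.    1.12 -2.47]
1 0.28 [0.479 0.037 0.2  ] 2.0165891600845933 [-0.07  0.21  1.79  0.    1.14 -2.08]
(308, 792, 3)
```

View pics/fit.png

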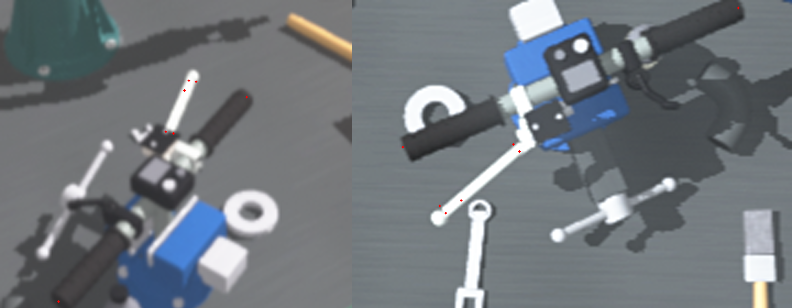

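The fit overlay matches both views: lever edges and grip ends agree within a few millimetres. Next I'll close the fingers, go to the standoff, and check.

```bash
python3 - <<'E'
from h import *
v=np.load("v.npy")
env.grab(30)
P,r=tool(v,0,.03)
env.move_pose(P+[0,0,.13],r); env.move_straight(P,.1)
print(env.current_t(),env.current_tcp_pos(),P,env.current_contact_force(),env.current_finger_gap())
ims=[]
for n,x,y in(("scene",240,90),("top",240,120)):
    c=env.camera(n); ims.append(cv2.resize(c["img"][y:y+160,x:x+130],None,fx=3,fy=3,interpolation=2))
cv2.imwrite("pics/stand.png",np.hstack(ims))
E
```

```text
5.9833 [ 0.42987407 -0.00579449  0.20051279] [ 0.42937561 -0.00573018  0.2       ] [-0.20471377 -0.76086952  0.34574349] 0.0001136096595187092
```

View pics/stand.png

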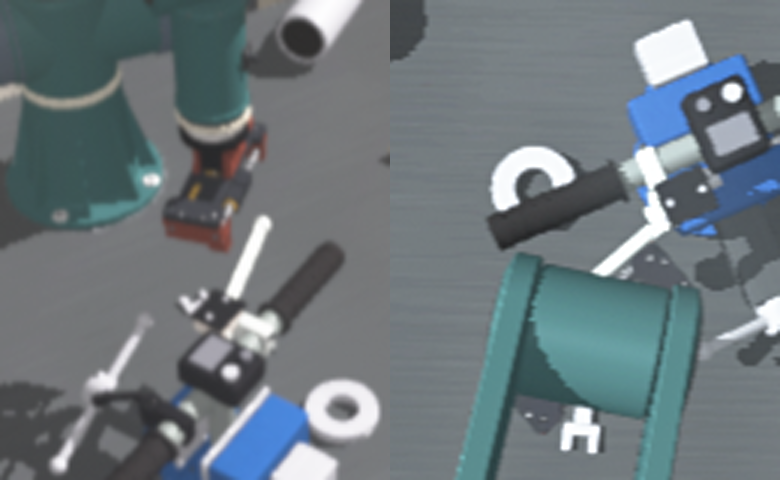

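The scene view shows the closed fingers on the robot side of the lever with a clear gap, and the body's long axis parallel to the lever. The top view is mostly blocked by the arm. Next I'll make light contact and then do the first press.

```bash
python3 - <<'E'
from h import *
v=np.load("v.npy")
f0=np.array(env.current_contact_force())
P,r=tool(v,0,-.012)
hit=env.move_straight(P,.03,stop_force=2.5)
p=np.array(env.current_tcp_pos()); n=np.array([*rz([1,0],v[2]+.3),0])
off=(tool(v,0,0)[0]-p)@n   # >0: contact earlier than fitted
print(hit,p,"back at contact",off,np.array(env.current_contact_force())-f0,env.current_t())
np.save("off.npy",off); np.save("f0.npy",f0)
if hit and abs(off)<.011:
    P,r=tool(v,.28,off-.006)
    hit=env.move_straight(P,.02,rot=r,stop_force=13)
    p=np.array(env.current_tcp_pos()); m=np.array([*rz([1,0],v[2]+.02),0])
    print(hit,p,"back vs stop",(tool(v,.28,off)[0]-p)@m,np.array(env.current_contact_force())-f0,env.current_wrist_torque(),env.current_tcp_rot(),r,env.current_t())
    c=env.camera("scene");ims=[cv2.resize(c["img"][90:250,240:400],None,fx=3,fy=3,interpolation=2)]
    cv2.imwrite("pics/press1.png",ims[0])
    env.pause(.5); print((np.array(env.current_contact_force())-f0)@m,env.current_t())
E
```

```text
True [0.44883103 0.01179423 0.19965643] back at contact 0.0038164109207586903 [-1.97150664 -3.33172477  2.00829373] 6.9833
True [0.47047129 0.03250089 0.19876458] back vs stop 0.002609458113224596 [-4.25763161 -5.47370185  5.42745802] [-0.85618812  1.02756913  0.01504231] [ 3.12958981e+00  7.56250904e-04 -1.10137490e+00] [3.141592653589793, 0, np.float64(-1.1250034935051998)] 8.5583
-6.170026985340441 9.1083
```

View pics/press1.png

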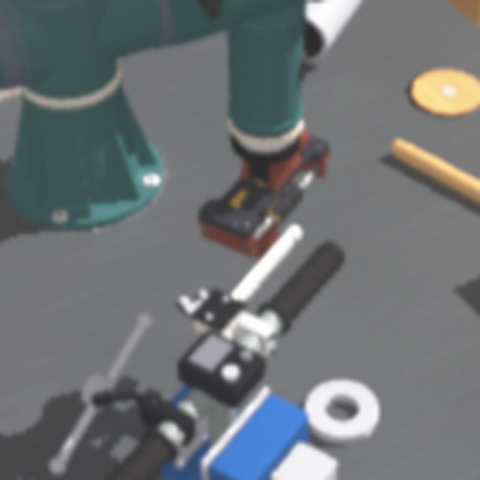

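The lever has moved in but isn't clearly at its stop yet: about 6 N along the press direction and about 2.6 mm short of the estimate. I'll go on in small steps until the force ramps up steeply.

```bash
cat >> h.py <<'E'
def creep(v,off,f0,b0,lim=14,bmin=-.012,step=.0012):
    m=np.array([*rz([1,0],v[2]+.02),0]); b=b0
    while b>bmin:
        P,r=tool(v,.28,off+b); env.move_straight(P,.02,rot=r); env.pause(.15)
        f=np.array(env.current_contact_force())-f0; p=np.array(env.current_tcp_pos())
        print(f"b {b*1e3:.1f} act {1e3*((tool(v,.28,off)[0]-p)@m):.1f} F {-f@m:.1f}",f.round(1),round(env.current_t(),2))
        if -f@m>lim or np.linalg.norm(f)>25: return b
        b-=step
E
python3 - <<'E'
from h import *
v,off,f0=np.load("v.npy"),np.load("off.npy"),np.load("f0.npy")
print(creep(v,off,f0,.002))
c=env.camera("scene"); cv2.imwrite("pics/press1b.png",cv2.resize(c["img"][130:220,270:400],None,fx=5,fy=5,interpolation=2))
print(env.current_t())
E
```

```text
b 2.0 act 3.6 F 6.1 [-4.5 -4.6  0.7] 9.51
b 0.8 act 2.3 F 5.8 [-4.5 -3.9  1.7] 9.91
b -0.4 act 1.2 F 5.4 [-4.3 -3.6  1.3] 10.31
b -1.6 act 0.7 F 8.3 [-6.6 -5.5  3.1] 10.71
b -2.8 act 0.5 F 11.6 [-9.4 -7.3  5.3] 11.11
b -4.0 act 0.5 F 14.7 [-12.   -9.    8.3] 11.51
-0.003999999999999999
11.5583
```

View pics/press1b.png

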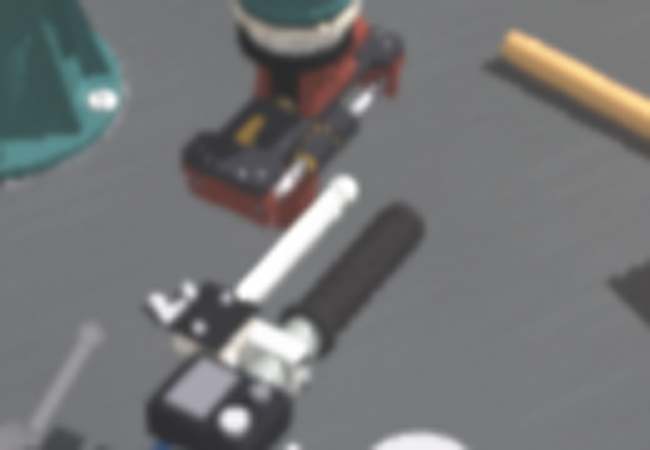

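The stop is confirmed: the TCP stays at 0.5 mm while force climbs 8→15 N, and the picture shows the lever parallel to the grip with a clear gap. Now I'll hold, then retract clear so the lever springs out, and check it.

```bash
python3 - <<'E'
from h import *
v,off,f0=np.load("v.npy"),np.load("off.npy"),np.load("f0.npy")
env.pause(.8)
P,r=tool(v,0,off+.002); env.move_straight(P,.04,rot=r)
P,r=tool(v,0,off+.025); env.move_straight(P,.06)
env.pause(.7)
print(env.current_t(),np.array(env.current_contact_force())-f0)
c=env.camera("scene"); im=cv2.resize(c["img"][130:220,270:400],None,fx=5,fy=5,interpolation=2)
cv2.imwrite("pics/out.png",im)
E
```

```text
14.7 [ 1.07459515  0.68977092 -0.50088026]
```

View pics/out.png

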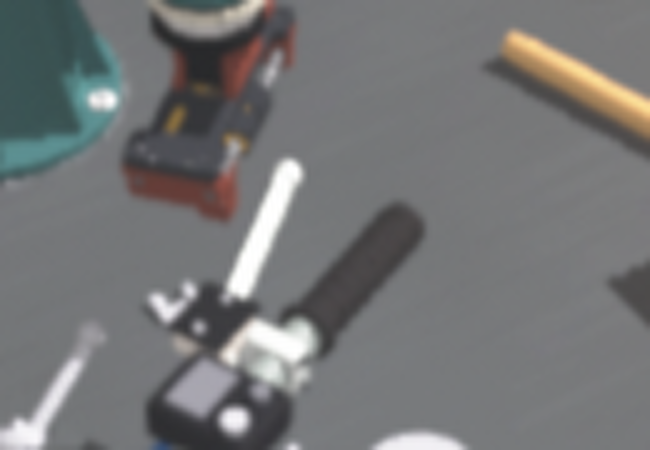

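The lever is fully out again: its ball is at (288,170) in the crop, against (345,187) when pressed, and the fingers are clear of it. Now the second press, which I'll hold.

```bash
python3 - <<'E'
from h import *
v,off,f0=np.load("v.npy"),np.load("off.npy"),np.load("f0.npy")
P,r=tool(v,0,off+.003); env.move_straight(P,.05)
P,r=tool(v,.28,off+.001); env.move_straight(P,.03,rot=r)
print(creep(v,off,f0,-.0004))
env.pause(1)
m=np.array([*rz([1,0],v[2]+.02),0])
f=np.array(env.current_contact_force())-f0; p=np.array(env.current_tcp_pos())
print("held F",-f@m,f,(tool(v,.28,off)[0]-p)@m,p,env.current_finger_gap(),env.current_t())
c=env.camera("scene"); cv2.imwrite("pics/press2.png",cv2.resize(c["img"][130:310,190:400],None,fx=3.3,fy=3.3,interpolation=2))
E
```

```text
b -0.4 act 1.7 F 6.0 [-3.9 -5.7  3.7] 17.04
b -1.6 act 0.7 F 7.3 [-4.9 -6.6  4.7] 17.44
b -2.8 act 0.6 F 9.5 [-6.9 -7.5  6.4] 17.84
b -4.0 act 0.5 F 13.4 [-10.2  -9.9   9.9] 18.24
b -5.2 act 0.4 F 16.8 [-12.9 -12.   12.1] 18.64
-0.005199999999999999
held F 16.09900372548351 [-11.98849184 -12.25065927  12.30575545] 0.0003544752031874202 [0.47255537 0.03336964 0.19978938] 0.00031504186032000963 19.6417
```

View pics/press2.png

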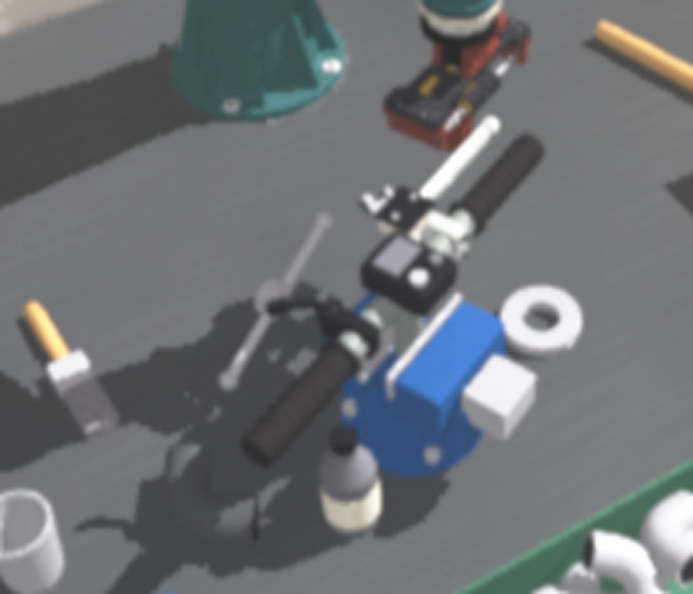

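The lever is at its stop again: it is parallel to the grip with an open gap, and the TCP saturates at the same place (0.4 mm, against 0.5 mm the first time) at a steady 16 N or so. Speed lever, bottle, flange and brush look undisturbed. I'll hand it in while holding.

```bash
python3 -c "
from h import *
env.sign_off(); print(env.current_t())"
```

```text
the job is handed in; nothing more can be done
the job is handed in; nothing more can be done
```

I pressed the brake lever to its stop with the side of the closed fingers, held it there, and backed off about 25 mm so it could spring out. I then pressed it to the stop again and handed the job in while holding it, at about 20 s on the clock.

- **At the stop:** both times the TCP stopped moving at the same place (0.5 mm and 0.4 mm from the estimated stop) while the force kept rising. It reached about 15 N on the first press and a steady 16 N on the second.
- **Release:** the picture between presses showed the lever fully out and the fingers clear of it.
- **Final picture:** the gap between lever and grip is open. The speed lever and the loose things in view look undisturbed; I judged that by eye and did not measure it.
- **Disagreements:**
  - The first press's force stop tripped about 2.6 mm short of the stop, so I finished that press in small steps.
  - Contact came about 4 mm earlier than the camera fit predicted, and I corrected for that.
  - While holding, there was an unexplained upward force of about 12 N on the tool, probably friction or arm compliance. That makes the total about 21 N.

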